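# Fit the keyed cartridge into the office water filter

## Task

Take the new filter cartridge from the draining mat by its grip bar and fit it into the leaning canister of the water filter: set its nose in the bore, turn it with light pressure until its key finds the keyway and it drops, and push it fully home with its flange flat on the canister's collar. Do not force it, and let go of it when it is home. Leave the mug, the soap bottle and the tin where they are.

Things in the scene. Friction and masses are not known exactly. Their poses are not given: they have to be found in the camera images.
- cartridge: White plastic filter cartridge, 95 mm tall, 0.2 to 0.4 kg, standing upright on its nose on the draining mat (6 mm thick). Origin: centre of the nose's underside; z along its axis, up to the grip bar. Nose: cylinder 40 mm in diameter, z 0 to 45 mm, lower edge bevelled 3 mm. Above it a flange, a disc 76 mm in diameter, z 45 to 55 mm.
- grip (a point): Point to hold on the cartridge's axis, 77 mm above its origin: middle of the grip bar, which stands on the flange, 60 mm long (cartridge x), 16 mm thick (y), z 55 to 95 mm.
- key (a point): Outer lower end of the cartridge's one key, a rib on the nose, 14 mm wide, that points to the cartridge's -x, reaches out to 33 mm from the axis and runs from z = 18 mm up to the flange. At the start the key points within 60 degrees of world -x.
- unit: Countertop water filter, fixed: grey base 220 x 170 x 50 mm, a white canister 120 mm in diameter leaning 30 degrees to the unit's -x (robot side), and at the back a thin steel gooseneck spout up to 255 mm high, 90 to 190 mm to +x of the origin. Origin: on the counter under the base; z up.
- well_mouth (a point): Centre of the canister's open upper end, 170 mm above the counter; z points out along its axis, 30 degrees from vertical, y is level, -x downhill. The flat top of a rigid, fixed grey collar lies in this plane (z = 0). With the key riding on the collar the cartridge's origin is at z = -18 mm; home, with the flange on the collar, at z = -45 mm.
- bore (a point): Point on the canister's axis 30 mm below its mouth, same axes. The collar (90 mm outside, 30 mm deep, hollow below it to 130 mm) has a bore 44 mm in diameter and one keyway, 17 mm wide, from the bore out to 35 mm from the axis. The keyway points within 41 degrees either side of -x of these axes, which do not turn with it: where exactly is not known beforehand.
- mug: White mug, 80 mm across, 90 mm tall, a bystander. Origin: centre of its underside.
- soap: Soap bottle, 64 mm across, 190 mm tall, a bystander. Origin: centre of its underside.
- tin: Steel tea tin, 76 mm across, 110 mm tall, a bystander. Origin: centre of its underside.
Things that resemble listed ones, but are neither listed nor needed, are in the scene too. What is shaped like the cartridge but blue is not meant.

How it is judged (in metres and radians):
On the way:
1. the cartridge is lifted off the mat in the fingers (height (world z) of cartridge above 0.05 m and contact force between the fingers and cartridge above 1 N), for 0.2 s.
At the end, for the whole second after the job is handed in: The cartridge is home in the leaning canister and at rest: its origin 45 mm (within 3 mm) below the mouth plane and within 5 mm of the axis both ways, its axis within 4 degrees of the canister's (z of cartridge in the frame of well_mouth between -0.048 and -0.042 m and x of cartridge in the frame of well_mouth between -0.005 and 0.005 m and y of cartridge in the frame of well_mouth between -0.005 and 0.005 m and angle between the z axis of cartridge and the z axis of well_mouth, either way round below 0.07 rad and linear speed of cartridge below 0.01 m/s); the robot touches nothing.
It fails at once if the cartridge is forced against the filter with more than 90 N (contact force between cartridge and unit above 90 N).
It fails at once if a bystander (mug, soap bottle, tin) is moved more than 30 mm (distance of any of mug, soap, tin from where it was at the start of the episode above 0.03 m).
It also fails if it takes over 64 s, if anything falls off the work surface, if the arm or the gripper's body presses on something with over 40 N, if the wrist force passes 120 N, or if a joint passes its speed limit or range.

## Robot

A 6-joint arm with a two-finger parallel gripper is mounted at the origin on the work surface. World frame = base frame: x ahead of the robot, y to its left, z up, the work surface at z = 0. Lengths are in mm, angles in degrees, forces in N, time in s.
With the tool pointing down it reaches from about 300 to 850 mm from the base axis. Payload 4.2 kg.
Tool frame: the origin (TCP) lies between the finger pads; the fingertips stand ahead of it and the grasp point (between the pads) lies 3 mm ahead of it (nose_length is the z of the fingertips in the tool frame, in mm); z points along the fingers, y is the line along which they close (so a half turn about z gives the same grasp; the last joint's range is limited). The gripper opens to 91 mm and grips with 3 to 60 N. Pads are 32 mm wide; open, the fingers measure 118 mm over their backs; the gripper's body (76 mm by 178 mm) begins 60 mm behind the grasp point.
Start: joints at [61.994, 18.312, 89.639, -0, 72.044, -1.146], TCP at [259.798, 512.977, 235.976] pointing down, gripper open.
Joint ranges: [-177.97, 177.97], [-48.28, 115.42], [12.27, 149.76], [-77.06, 257.06], [2.81, 150.46], [-146.56, 146.56]. Speed limits (degrees/s): [147.25, 147.25, 180, 180, 180, 180].

## Interface

Orientations are given as [roll, pitch, yaw] about the fixed x, y, z axes, in that order (R = Rz(yaw) Ry(pitch) Rx(roll)).
In Python, from workcell import state, grab_frame, camera_params, job_done, nose_length gives the robot as it stands.
- The arm moves only by the tool step_arm, never from a script. Its argument "plan" is a list that holds one entry, the list of rows, each a list of 5 numbers: the shift along the tool's x, y, z in cm, then the turn about the tool's z in rad, then the opening, from 0 (shut) to 1 (fully open). In form: [[[x, y, z, turn, gripper], ...]]. A call has 1 to 20 rows; each row is the pose to reach, as a shift and turn from the pose commanded when the call began, along the tool's axes at that moment; what a row does not reach only later rows make up. A row lasts 1/8 s, in which the tool goes at most 62.5 mm and 10.7 degrees, less where a joint would pass 70% of its speed; a pose out of reach is approached as far as the arm can. A call with a gripper value outside its range is refused whole. The fingers move at their own pace and stop on an object; "newtons" is the grip in N (left out, the last holds). Time passes only in rows, so rows that repeat a pose let the fingers close. It gives the time, the measured TCP pose, the force, the opening and the grip force at its end, in the units of the state.
- state(): the state, without advancing time (a new reading comes with each control period).
- grab_frame(name): name is "scene" or "top" or "wrist"; returns the picture (384x512x3 uint8, blue, green, red); there is no depth.
- camera_params(name): a dict with "camera_matrix" (3x3 intrinsics, pixels), "R" (3x3) and "t" (3): a world point X has camera coordinates R X + t; the wrist camera has in their place "mount" (4x4, takes a point from camera to tool coordinates, whose origin is the TCP and whose axes are the flange's). Camera axes: x right, y down, z forward; pixel columns grow to the right and rows downward; lengths in mm; the calibration is good to about 2 mm. A picture is of the moment at which its call begins: read the wrist's pose just before it. camera_params takes no time and is no camera call.
- job_done(): hands the job in; it is judged then, once.
The state is a dict: "time_s": time; "qpos": joint angles; "qvel": joint speeds; "effort": joint torques, N m; "ee_pos": TCP position; "ee_rot": TCP orientation; "force": force on the tool from outside, world axes, zero at the start; "torque": the same for the moment, N m; "gripper_width": finger opening in mm; "gripper_force": force on a finger pad.
Only numpy, scipy, OpenCV 4.12 (cv2) and the standard library are available. Lean on these libraries where they do the work, as an engineer would, in place of code of your own. Each camera call takes 0.05 s, during which the arm holds its last target. There are 200 camera calls.

## Working session

There is one attempt and no reset: what is moved stays moved. The work goes in short steps, Python scripts to look and compute and a tool call to move; the robot and the scene stay as the last step left them, time stands still between calls to the robot, and variables do not carry over. Pictures are saved under pics/ and viewed, at most 10 in all, crops included, and the job is handed in when it is done.

Besides the shell and the picture viewer there is one more tool, called after "Call:" by a JSON object that holds its "name" and its "arguments", one argument or row to a line. step_arm: Moves the arm, as the interface text tells. Its arguments: {"type":"object","properties":{"plan":{"type":"array","items":{"type":"array","items":{"type":"array","items":{"type":"number"}}}},"newtons":{"type":"number"}},"required":["plan"]}

```bash
mkdir -p pics
python3 - <<'E'
from workcell import *
import cv2,numpy as np
print(state(),nose_length() if callable(nose_length) else nose_length)
for n in("scene","top"):
    cv2.imwrite(f"pics/{n}0.png",cv2.resize(grab_frame(n),(800,600)))
    print(camera_params(n))
print(camera_params("wrist"))
E
```

```text
{'time_s': 0.0, 'qpos': array([ 6.19941246e+01,  1.83506959e+01,  8.97065372e+01,  2.32987691e-03,
        7.20447688e+01, -1.14780383e+00]), 'qvel': array([-0.01078811,  0.05044578, -0.11075677, -0.08485794,  0.06030223,
       -0.12684481]), 'effort': array([-3.02146284e-03, -4.12463164e+01, -2.31969881e+01,  7.25887902e-02,
        4.57312376e-02, -1.30192702e-04]), 'ee_pos': array([259.55706097, 512.55183899, 235.1288469 ]), 'ee_rot': array([-1.79898063e+02, -4.25794177e-03,  1.53141204e+02]), 'force': array([-0.28215995, -0.45733686, -0.64020731]), 'torque': array([-0.00152062, -0.01313364, -0.00483783]), 'gripper_force': 0.0, 'gripper_width': 91.6281370229003} 22.0
{'camera_matrix': array([[445.17296012,   0.        , 249.35208732],
       [  0.        , 445.17296012, 191.33756784],
       [  0.        ,   0.        ,   1.        ]]), 'R': array([[ 0.37090564,  0.92866913,  0.00163123],
       [ 0.78066122, -0.31083971, -0.54216855],
       [-0.50298814,  0.20236681, -0.84026818]]), 't': array([-222.43810033, -428.14373907, 1799.28767877])}
{'camera_matrix': array([[399.8580527
[... 169 characters left out ...]
5838,  0.00322808],
       [-0.97711311,  0.05699436, -0.20494294],
       [ 0.20440202, -0.01522632, -0.9787686 ]]), 't': array([  18.32591613,  660.75208784, 1354.34387595])}
{'camera_matrix': array([[274.84283932,   0.        , 259.22028632],
       [  0.        , 274.84283932, 193.65114896],
       [  0.        ,   0.        ,   1.        ]]), 'mount': array([[-1.41954179e-03, -9.55419476e-01, -2.95248388e-01,
         8.39369320e+01],
       [ 9.99998978e-01, -1.40650151e-03, -2.56534516e-04,
        -1.19504752e+00],
       [-1.70169231e-04, -2.95248450e-01,  9.55420496e-01,
        -1.48972925e+02],
       [ 0.00000000e+00,  0.00000000e+00,  0.00000000e+00,
         1.00000000e+00]])}
```

View pics/scene0.png

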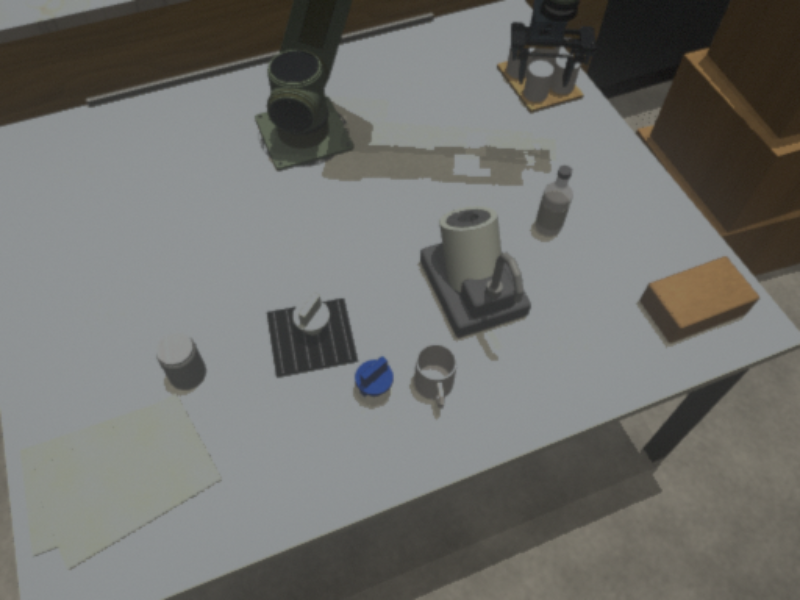

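View pics/top0.png

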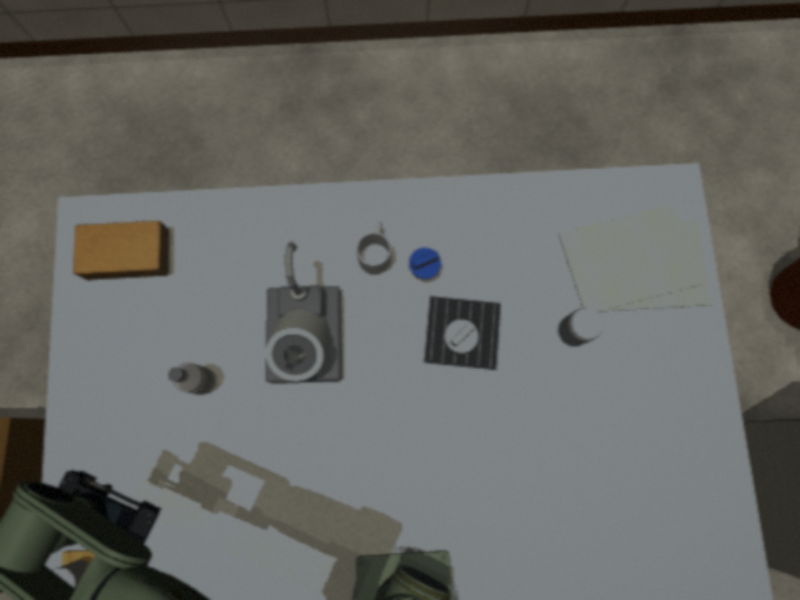

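The cartridge (white, with bar) is at about (462,336) on the mat in the top view and (311,317) in the scene view. The canister mouth is at (295,355) top and (470,218) scene. The blue decoy is at (425,263) top. I'll enlarge these in one composite.

Run:
```python
import cv2,numpy as np
from workcell import *
f={n:grab_frame(n) for n in("scene","top")}
for n in f: cv2.imwrite(f"pics/{n}_raw.png",f[n])
def crop(n,cx,cy,w=64,h=48):
    x,y=cx-w//2,cy-h//2
    c=f[n][y:y+h,x:x+w]; c=cv2.resize(c,(400,300),interpolation=cv2.INTER_CUBIC)
    c=cv2.convertScaleAbs(c,alpha=1.5)
    for i in range(0,w,8):
        cv2.putText(c,str(x+i),(int(i*6.25),8),0,.3,(0,255,255));cv2.line(c,(int(i*6.25),0),(int(i*6.25),300),(0,90,90),1) if i%16==0 else 0
    for i in range(0,h,8):
        cv2.putText(c,str(y+i),(0,int(i*6.25)+8),0,.3,(0,255,0));cv2.line(c,(0,int(i*6.25)),(400,int(i*6.25)),(0,90,90),1) if i%16==0 else 0
    return c
cv2.imwrite("pics/comp1.png",np.vstack([np.hstack([crop("top",294,214),crop("top",192,222)]),np.hstack([crop("scene",200,203),crop("scene",300,160)])]))
```

```text
(no output)
```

View pics/comp1.png

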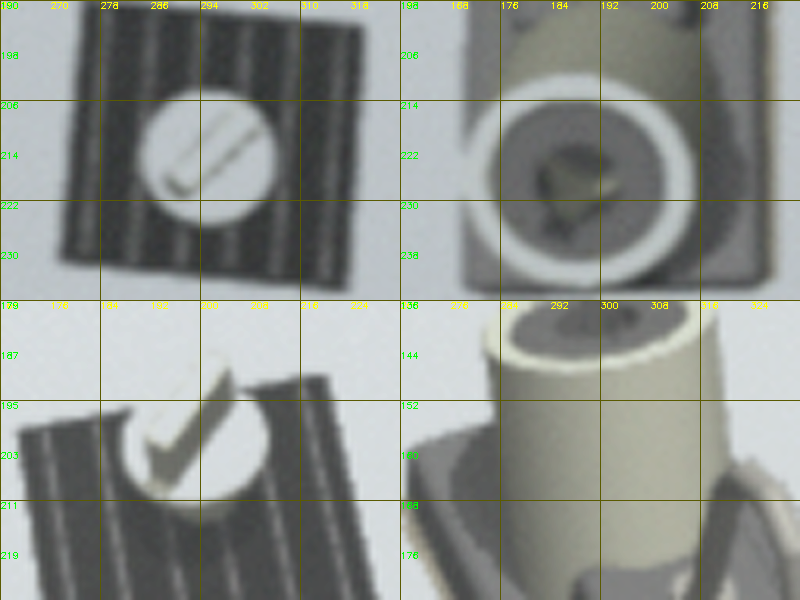

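```bash
cat > h.py <<'E'
import numpy as np
from workcell import *
def back(n,uv,z):
    p=camera_params(n);d=p["R"].T@np.linalg.inv(p["camera_matrix"])@[*uv,1];c=-p["R"].T@p["t"]
    return c+d*(z-c[2])/d[2]
def backw(uv,z,s):
    from scipy.spatial.transform import Rotation as R
    p=camera_params("wrist");M=p["mount"];T=R.from_euler("xyz",s["ee_rot"],degrees=True).as_matrix()
    d=T@M[:3,:3]@np.linalg.inv(p["camera_matrix"])@[*uv,1];c=T@M[:3,3]+s["ee_pos"]
    return c+d*(z-c[2])/d[2]
E
python3 - <<'E'
from h import *
np.set_printoptions(precision=1,suppress=True)
print("cart",back("top",(295.3,215.1),61),back("scene",(160+8+196/6.25,179+445*0+ (445-300)/6.25),61))
for a in[(180,192),(262,125)]: print("bar",back("top",(262+a[0]/6.25,190+a[1]/6.25),101))
print("mouth",back("top",(188.8,227),170),back("scene",(268+200/6.25,136+15/6.25),170))
print("bore/keyway",back("top",(188,228),165),back("top",(185.6,234.5),155))
print("base",[back("top",(x*.64,y*.64),50) for x,y in[(266,289),(266,382),(340,287),(342,380)]])
for n,a in dict(mug=(374,253),tin=(585,323),soap=(178,375)).items(): print(n,back("top",(a[0]*.64,a[1]*.64),100 if n!="soap" else 190))
E
```

```text
cart [ 564.9 -164.2   61. ] [ 571.2 -161.4   61. ]
bar [ 540.9 -142.6  101. ]
bar [ 575.2 -190.5  101. ]
mouth [531.1 195.8 170. ] [529.4 203.1 170. ]
bore/keyway [528.6 199.3 165. ] [509.1 209.2 155. ]
base [array([702.3, 276.9,  50. ]), array([488.5, 280.4,  50. ]), array([697.1, 105.9,  50. ]), array([483. , 110.2,  50. ])]
mug [759.8  22.3 100. ]
tin [ 572.6 -434.6  100. ]
soap [501.2 430.1 190. ]
```

Call:
{"name": "step_arm", "arguments": {
  "plan": [
    [[-58, -46.4, -3, 0.48, 1], [-58, -46.4, -3, 0.48, 1], [-58, -46.4, -3, 0.48, 1], [-58, -46.4, -3, 0.48, 1], [-58, -46.4, -3, 0.48, 1], [-58, -46.4, -3, 0.48, 1], [-58, -46.4, -3, 0.48, 1], [-58, -46.4, -3, 0.48, 1], [-58, -46.4, -3, 0.48, 1], [-58, -46.4, -3, 0.48, 1], [-58, -46.4, -3, 0.48, 1], [-58, -46.4, -3, 0.48, 1], [-58, -46.4, -3, 0.48, 1], [-58, -46.4, -3, 0.48, 1], [-58, -46.4, -3, 0.48, 1]]
  ]
}}

```text
time_s: 2.08
ee_pos: [567.1, -161.7, 266.0]
ee_rot: [-180.0, -0.0, 125.7]
force: [0.7, 0.2, -0.6]
gripper_width: 91.4
gripper_force: 0.0
```

Run:
```python
from workcell import *
import cv2
print(state()); f=grab_frame("wrist"); cv2.imwrite("pics/w1.png",cv2.resize(f,(800,600),interpolation=cv2.INTER_CUBIC))
```

```text
{'time_s': 2.075, 'qpos': array([-1.70467884e+01,  1.87192666e+01,  8.46792454e+01,  2.18275642e-02,
        7.66310327e+01, -5.27693457e+01]), 'qvel': array([ 0.24528778, -0.23778423, -0.0907436 , -0.0914716 ,  0.0136476 ,
       -0.06309432]), 'effort': array([-4.35614772e-01, -4.17779911e+01, -2.38347566e+01, -2.84726048e-03,
        7.27825309e-02,  1.68184863e-03]), 'ee_pos': array([ 567.07886829, -161.72984315,  265.99082711]), 'ee_rot': array([-1.79999030e+02, -3.63711196e-02,  1.25717505e+02]), 'force': array([ 0.74040774,  0.24449136, -0.63522364]), 'torque': array([-0.00533484, -0.02130124, -0.04962295]), 'gripper_force': 0.0, 'gripper_width': 91.43624255917477}
```

View pics/w1.png

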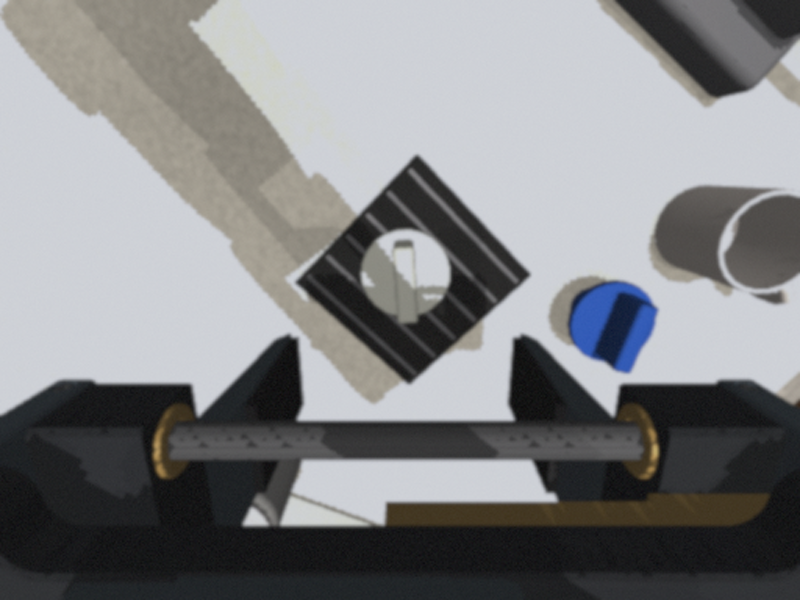

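The bar lies almost along the tool's x, from (404,247) to (408,321), and the flange centre is at (406,274). Turning those into a position.

Run:
```python
from h import *
from scipy.spatial.transform import Rotation as R
np.set_printoptions(precision=1,suppress=True)
s=state();T=R.from_euler("xyz",s["ee_rot"],degrees=True).as_matrix()
for n,u,z in[("fl",(406,274),61),("b1",(404,248),101),("b2",(408.5,321),101)]:
    w=backw((u[0]*.64,u[1]*.64),z,s);print(n,w,T.T@(w-s["ee_pos"]))
```

```text
fl [ 567.3 -162.4   61. ] [ -0.7  -0.3 205.2]
b1 [ 549.1 -139.6  101. ] [ 28.4  -1.8 165.2]
b2 [ 585.1 -184.   101. ] [-28.6   1.6 165.2]
```

Call:
{"name": "step_arm", "arguments": {
  "plan": [
    [[-31, 24, -10, 0, 1], [-31, 24, -10, 0, 1], [-31, 24, -10, 0, 1], [-31, 24, -10, 0, 1], [-31, 24, -10, 0, 1], [-31, 24, -10, 0, 1], [-31, 24, -10, 0, 1], [-31, 24, -10, 0, 1]]
  ]
}}

```text
time_s: 3.12
ee_pos: [852.6, -247.8, 317.2]
ee_rot: [178.2, 2.3, 125.7]
force: [-0.0, 1.0, 0.7]
gripper_width: 91.2
gripper_force: 0.0
```

Call:
{"name": "step_arm", "arguments": {
  "plan": [
    [[-15, 12, -15, 0, 1], [-15, 12, -15, 0, 1], [-15, 12, -15, 0, 1], [-15, 12, -15, 0, 1]]
  ]
}}

```text
time_s: 3.62
ee_pos: [849.4, -246.6, 350.6]
ee_rot: [176.5, 4.5, 125.5]
force: [-0.2, 0.4, -0.3]
gripper_width: 91.1
gripper_force: 0.0
```

Run:
```python
from workcell import *
from scipy.spatial.transform import Rotation as R
s=state();print(R.from_euler("xyz",s["ee_rot"],degrees=True).as_matrix().round(3),s["qpos"].round(1))
```

```text
[[-0.579  0.81   0.096]
 [ 0.812  0.583 -0.028]
 [-0.079  0.062 -0.995]] [-1.70e+01  5.20e+01  1.23e+01  1.00e-01  1.10e+02 -5.26e+01]
```

Call:
{"name": "step_arm", "arguments": {
  "plan": [
    [[15, -12, 0, 0, 1], [15, -12, 0, 0, 1], [15, -12, 0, 0, 1], [15, -12, 0, 0, 1]]
  ]
}}

```text
time_s: 4.12
ee_pos: [662.9, -194.1, 330.4]
ee_rot: [176.5, 4.4, 125.5]
force: [0.2, -0.9, 0.7]
gripper_width: 90.9
gripper_force: 0.0
```

Tilt builds up and is kept when a pose is out of reach, so it can be used later. First I'll undo it at the inner limit so the grasp is upright.

Call:
{"name": "step_arm", "arguments": {
  "plan": [
    [[35, -28, -3, 0, 1], [35, -28, -3, 0, 1], [35, -28, -3, 0, 1], [35, -28, -3, 0, 1], [35, -28, -3, 0, 1], [35, -28, -3, 0, 1], [35, -28, -3, 0, 1], [35, -28, -3, 0, 1], [35, -28, -3, 0, 1]]
  ]
}}

```text
time_s: 5.25
ee_pos: [233.8, -73.5, 316.8]
ee_rot: [176.4, 4.6, 125.5]
force: [0.1, -0.6, 0.6]
gripper_width: 90.9
gripper_force: 0.0
```

Run:
```python
from workcell import *
from scipy.spatial.transform import Rotation as R
s=state();print(R.from_euler("xyz",s["ee_rot"],degrees=True).as_matrix().round(3),s["qpos"].round(1))
```

```text
[[-0.579  0.81   0.097]
 [ 0.812  0.583 -0.028]
 [-0.079  0.062 -0.995]] [-20.7 -19.6 115.7   0.5  78.2 -56.4]
```

```bash
cat >> h.py <<'E'
def rot(s):
    from scipy.spatial.transform import Rotation as R
    return R.from_euler("xyz",s["ee_rot"],degrees=True).as_matrix()
def shift(p,s=None):
    s=s or state(); return (rot(s).T@(np.array(p)-s["ee_pos"])/10).round(2)
E
python3 - <<'E'
from h import *
s=state();T=rot(s);t=np.array([567,-162.4,89.5])
print(shift(t,s),shift(t-100*T[:,2],s))
E
```

```text
[-24.7   20.38  26.09] [-24.7   20.38  16.09]
```

Call:
{"name": "step_arm", "arguments": {
  "plan": [
    [[-24.7, 20.4, 14, -0.06, 1], [-24.7, 20.4, 14, -0.06, 1], [-24.7, 20.4, 14, -0.06, 1], [-24.7, 20.4, 14, -0.06, 1], [-24.7, 20.4, 14, -0.06, 1], [-24.7, 20.4, 14, -0.06, 1], [-24.7, 20.4, 16, -0.06, 1], [-24.7, 20.4, 20, -0.06, 1], [-24.7, 20.4, 23, -0.06, 1], [-24.7, 20.4, 25, -0.06, 1], [-24.7, 20.4, 26.1, -0.06, 1], [-24.7, 20.4, 26.1, -0.06, 1]]
  ]
}}

```text
time_s: 6.75
ee_pos: [566.7, -161.9, 86.2]
ee_rot: [176.9, 4.5, 129.0]
force: [-0.0, -0.6, 0.0]
gripper_width: 91.2
gripper_force: 0.0
```

Call:
{"name": "step_arm", "arguments": {
  "plan": [
    [[0, 0, 0, 0, 0], [0, 0, 0, 0, 0], [0, 0, 0, 0, 0], [0, 0, 0, 0, 0], [0, 0, 0, 0, 0], [0, 0, 0, 0, 0]]
  ],
  "newtons": 40
}}

```text
time_s: 7.5
ee_pos: [566.2, -161.9, 87.7]
ee_rot: [176.8, 4.6, 128.9]
force: [-0.5, 0.2, -0.7]
gripper_width: 33.9
gripper_force: 0.0
```

Call:
{"name": "step_arm", "arguments": {
  "plan": [
    [[0, 0, 0, 0, 0], [0, 0, 0, 0, 0], [0, 0, 0, 0, 0], [0, 0, 0, 0, 0], [0, 0, -1.5, 0, 0], [0, 0, -4, 0, 0], [0, 0, -10, 0, 0], [0, 0, -10, 0, 0]]
  ]
}}

```text
time_s: 8.5
ee_pos: [559.8, -159.6, 192.9]
ee_rot: [176.4, 5.1, 128.9]
force: [0.6, 0.2, -2.1]
gripper_width: 15.9
gripper_force: 40.0
```

Run:
```python
from h import *
s=state();print(rot(s).round(3),shift([860,30,330],s),shift([1100,38,500],s))
```

```text
[[-0.626  0.773  0.105]
 [ 0.775  0.631 -0.03 ]
 [-0.089  0.063 -0.994]] [ -5.31  36.04 -11.04] [-21.22  56.17 -25.43]
```

Call:
{"name": "step_arm", "arguments": {
  "plan": [
    [[-5.3, 36, -11, -0.6, 0], [-5.3, 36, -11, -0.6, 0], [-5.3, 36, -11, -0.6, 0], [-5.3, 36, -11, -0.6, 0], [-5.3, 36, -11, -0.6, 0], [-5.3, 36, -11, -0.6, 0], [-21, 56, -25, -0.6, 0], [-21, 56, -25, -0.6, 0], [-21, 56, -25, -0.6, 0], [-21, 56, -25, -0.6, 0], [-21, 56, -25, -0.6, 0], [-21, 56, -25, -0.6, 0]]
  ]
}}

```text
time_s: 10.0
ee_pos: [894.8, 28.9, 358.0]
ee_rot: [179.0, 8.5, 163.4]
force: [-0.1, -0.9, -2.0]
gripper_width: 15.7
gripper_force: 40.0
```

Run:
```python
from h import *
s=state();print(rot(s).round(3),s["qpos"].round(1),shift([1300,45,700],s))
```

```text
[[-0.948  0.283  0.146]
 [ 0.282  0.959 -0.026]
 [-0.147  0.017 -0.989]] [  1.7  51.6  12.3  -1.8 107.7 -72.4] [-43.    13.59 -27.95]
```

Call:
{"name": "step_arm", "arguments": {
  "plan": [
    [[-43, 13.6, -28, 0, 0], [-43, 13.6, -28, 0, 0]]
  ]
}}

```text
time_s: 10.25
ee_pos: [898.7, 28.8, 378.7]
ee_rot: [178.1, 11.2, 163.4]
force: [-0.8, -0.3, -0.8]
gripper_width: 15.8
gripper_force: 40.0
```

Call:
{"name": "step_arm", "arguments": {
  "plan": [
    [[-43, 13.6, 0, 0, 0], [-43, 13.6, 0, 0, 0]]
  ]
}}

```text
time_s: 10.5
ee_pos: [932.7, 27.9, 350.0]
ee_rot: [177.3, 13.7, 163.3]
force: [-0.1, 0.5, -1.7]
gripper_width: 16.0
gripper_force: 40.0
```

Run:
```python
from h import *
s=state();print(rot(s).round(3),s["qpos"].round(1))
```

```text
[[-0.93   0.277  0.24 ]
 [ 0.28   0.96  -0.023]
 [-0.237  0.046 -0.971]] [  1.6  52.6  12.3  -1.7 101.3 -72.5]
```

Call:
{"name": "step_arm", "arguments": {
  "plan": [
    [[-43, 13.6, 0, 0, 0], [-43, 13.6, 0, 0, 0]]
  ]
}}

```text
time_s: 10.75
ee_pos: [962.2, 27.2, 327.4]
ee_rot: [176.4, 16.2, 163.1]
force: [0.5, 1.0, -2.6]
gripper_width: 16.0
gripper_force: 40.0
```

Call:
{"name": "step_arm", "arguments": {
  "plan": [
    [[-43, 13.6, 0, 0, 0], [-43, 13.6, 0, 0, 0]]
  ]
}}

```text
time_s: 11.0
ee_pos: [987.3, 26.7, 314.0]
ee_rot: [175.5, 19.0, 162.9]
force: [-0.3, -0.3, -2.8]
gripper_width: 16.0
gripper_force: 40.0
```

Call:
{"name": "step_arm", "arguments": {
  "plan": [
    [[-43, 13.6, 0, 0, 0], [-43, 13.6, 0, 0, 0]]
  ]
}}

```text
time_s: 11.25
ee_pos: [1009.0, 26.4, 307.4]
ee_rot: [174.5, 21.8, 162.6]
force: [-0.5, -0.3, -2.1]
gripper_width: 15.8
gripper_force: 40.0
```

Call:
{"name": "step_arm", "arguments": {
  "plan": [
    [[-43, 13.6, 0, 0, 0], [-43, 13.6, 0, 0, 0]]
  ]
}}

```text
time_s: 11.5
ee_pos: [1027.5, 26.2, 307.1]
ee_rot: [173.4, 24.6, 162.3]
force: [-0.1, 0.9, -2.5]
gripper_width: 16.0
gripper_force: 40.0
```

Call:
{"name": "step_arm", "arguments": {
  "plan": [
    [[-43, 13.6, 0, 0, 0], [-43, 13.6, 0, 0, 0]]
  ]
}}

```text
time_s: 11.75
ee_pos: [1043.2, 26.1, 312.5]
ee_rot: [172.3, 27.5, 161.9]
force: [-0.6, -0.1, -2.1]
gripper_width: 15.8
gripper_force: 40.0
```

Run:
```python
from h import *
import cv2
s=state();print(rot(s).round(3),s["qpos"].round(1))
f=grab_frame("scene");cv2.imwrite("pics/s2raw.png",f);cv2.imwrite("pics/s2.png",cv2.resize(f,(800,600)))
cv2.imwrite("pics/w2.png",cv2.resize(grab_frame("wrist"),(800,600)))
```

```text
[[-0.843  0.249  0.476]
 [ 0.275  0.961 -0.015]
 [-0.461  0.118 -0.879]] [  1.2  56.9  12.3  -1.5  82.4 -72.7]
```

Call:
{"name": "step_arm", "arguments": {
  "plan": [
    [[-43, 13.6, 0, 0, 0], [-43, 13.6, 0, 0, 0]]
  ]
}}

```text
time_s: 12.1
ee_pos: [1056.1, 26.3, 323.4]
ee_rot: [171.2, 30.3, 161.5]
force: [-0.3, -0.2, -1.8]
gripper_width: 15.5
gripper_force: 40.0
```

Call:
{"name": "step_arm", "arguments": {
  "plan": [
    [[-43, 13.6, 0, 0, 0], [-43, 13.6, 0, 0, 0]]
  ]
}}

```text
time_s: 12.35
ee_pos: [1066.4, 26.5, 338.7]
ee_rot: [170.0, 33.1, 160.9]
force: [0.5, 0.4, -2.2]
gripper_width: 15.7
gripper_force: 40.0
```

Run:
```python
from h import *
s=state();T=rot(s);print(T.round(3),s["qpos"].round(1))
d=T@[.08,0,.997];print("down axis",d, "want .5,-.009,-.866")
# well frame
yw=np.radians(-1);ux=np.array([np.cos(yw),np.sin(yw),0]);a=.5*-ux+np.array([0,0,.866]);m=np.array([531,197,170])
# hover: cartridge origin at mouth+ 60 along axis; TCP = origin +(80)*up_cart
for h in(120,60): print(h,shift(m+a*h-80*d,s), m+a*h-80*d)
```

```text
[[-0.792  0.233  0.565]
 [ 0.274  0.962 -0.012]
 [-0.546  0.145 -0.825]] [  1.2  56.3  12.3  -1.4  77.  -72.8]
down axis [ 0.499824    0.0100029  -0.86630532] want .5,-.009,-.866
120 [ 54.74   1.7  -36.47] [431.0232184  197.24691238 343.22442583]
60 [ 55.18   1.6  -30.49] [461.01864925 196.72334018 291.26442583]
```

View pics/w2.png

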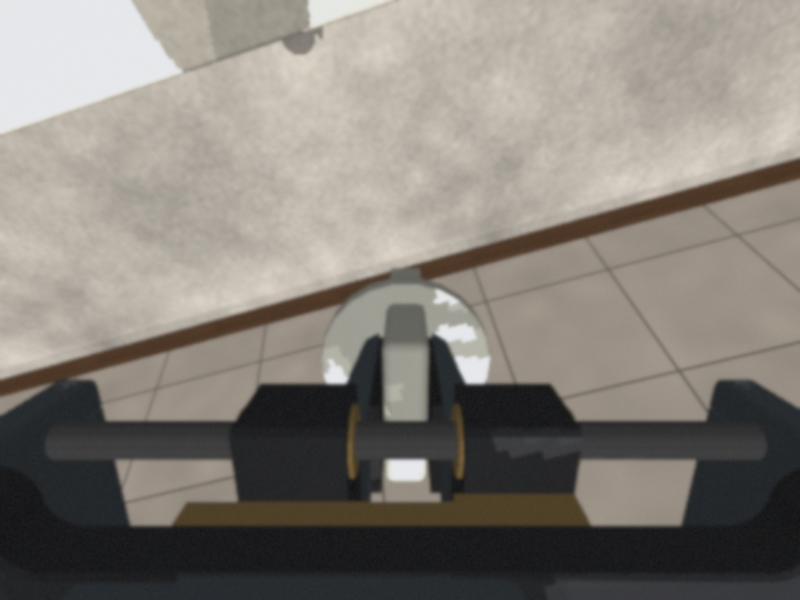

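Call:
{"name": "step_arm", "arguments": {
  "plan": [
    [[19.5, 1.7, -23, 0, 0], [19.5, 1.7, -23, 0, 0], [19.5, 1.7, -23, 0, 0], [19.5, 1.7, -23, 0, 0], [19.5, 1.7, -23, 0, 0], [19.5, 1.7, -23, 0, 0], [45.7, 1.7, -36.5, 0, 0], [45.7, 1.7, -36.5, 0, 0], [45.7, 1.7, -36.5, 0, 0], [45.7, 1.7, -36.5, 0, 0], [45.7, 1.7, -36.5, 0, 0], [45.7, 1.7, -36.5, 0, 0], [45.7, 1.7, -36.5, 0, 0], [45.7, 1.7, -36.5, 0, 0]]
  ]
}}

```text
time_s: 14.1
ee_pos: [503.9, 172.2, 392.2]
ee_rot: [170.0, 33.1, 160.8]
force: [0.1, 0.5, -2.4]
gripper_width: 15.5
gripper_force: 40.0
```

Run:
```python
from h import *
import cv2
s=state();T=rot(s);print(T.round(3),s["qpos"].round(1),s["ee_pos"],s["ee_rot"])
cv2.imwrite("pics/w3.png",cv2.resize(grab_frame("wrist"),(800,600),interpolation=cv2.INTER_CUBIC))
cv2.imwrite("pics/s3raw.png",grab_frame("scene"))
```

```text
[[-0.791  0.234  0.565]
 [ 0.275  0.961 -0.013]
 [-0.547  0.145 -0.825]] [ 26.6  -3.8 101.4 -19.4  52.8 -39.6] [503.93101358 172.20939972 392.20586075] [170.00720902  33.12856378 160.84102357]
```

View pics/w3.png

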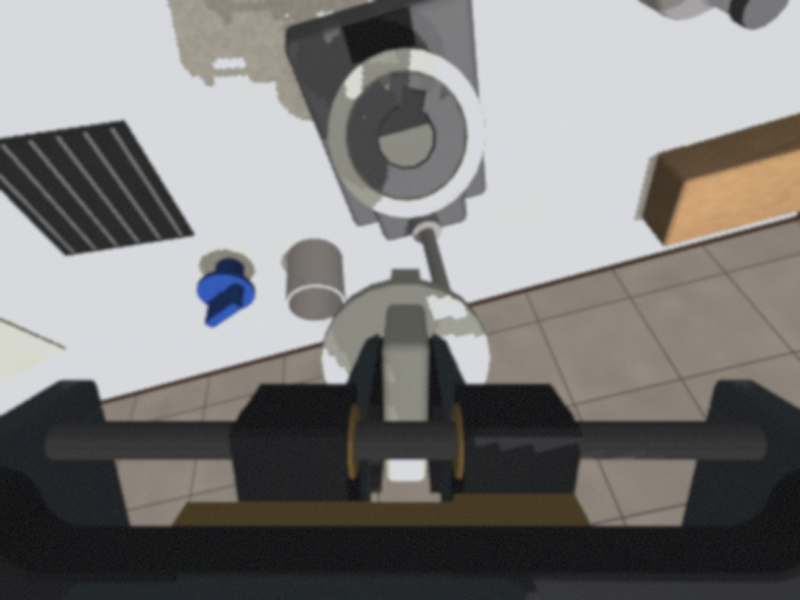

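The wrist view shows the bore centre at (406,137), the outer rim centred on (407,132), and the keyway pointing up to (413,90), almost in line with the key. Now computing the offsets in the mouth plane.

Run:
```python
from h import *
np.set_printoptions(precision=1,suppress=True)
s=state();T=rot(s);p=camera_params("wrist");M=p["mount"]
c=T@M[:3,3]+s["ee_pos"]
ray=lambda u:T@M[:3,:3]@np.linalg.inv(p["camera_matrix"])@[u[0]*.64,u[1]*.64,1]
yw=np.radians(-1);ux=np.array([np.cos(yw),np.sin(yw),0]);uy=np.array([-ux[1],ux[0],0]);a=-.5*ux+np.array([0,0,.8660]);X=np.cross(uy,a);m=np.array([531,197,170.])
pt=lambda u,o=m:(lambda d:c+d*((o-c)@a)/(d@a))(ray(u))
for n,u in dict(L=(328,132),R=(486,132),Tp=(407,47),B=(407,218),bore=(406,137),bL=(376,137),bR=(436,137),bB=(406,169),key=(413,90),kL=(403,90),kR=(425,92)).items():
    q=pt(u);print(n,q,np.array([X,uy,a])@(q-m))
```

```text
L [513.1 143.2 160.2] [-19.6 -54.1  -0. ]
R [542.1 257.6 175.8] [11.6 60.8  0. ]
Tp [481.2 215.6 141.1] [-57.8  17.7  -0. ]
B [581.3 182.5 199.2] [ 58.4 -13.6   0. ]
bore [530.3 198.6 169.6] [-0.8  1.6  0. ]
bL [524.8 176.8 166.6] [ -6.8 -20.3   0. ]
bR [535.8 220.4 172.6] [ 5.1 23.5 -0. ]
bB [549.6 192.2 180.8] [21.5 -4.5 -0. ]
key [505.  212.3 154.8] [-30.4  14.8   0. ]
kL [503.2 205.3 153.9] [-32.2   7.8  -0. ]
kR [508.2 220.4 156.6] [-26.8  23.   -0. ]
```

Run:
```python
from h import *
np.set_printoptions(precision=1,suppress=True)
p=camera_params("wrist");M=np.linalg.inv(p["mount"]);K=p["camera_matrix"]
def px(q): v=K@(M[:3,:3]@q+M[:3,3]);return v[:2]/v[2]/.64
for th in(0,3,4.7,6):
    t=np.radians(th);d=np.array([np.sin(t),0,np.cos(t)]);x=np.array([np.cos(t),0,-np.sin(t)]);y=np.array([0,1,0])
    o=np.array([-1.1,0,0])+81.7*d
    P=lambda r,a,z:px(o+r*(x*np.cos(a)+y*np.sin(a))-z*d)
    ring=np.array([P(38,a,z) for a in np.linspace(0,6.28,90) for z in(45,55)])
    print(th,"L,R,top",ring[:,0].min(),ring[:,0].max(),ring[:,1].min(),"keytip",P(33,0,18),P(33,0,45),"bar end",P(30,0,95),P(-30,0,95),P(30,0,55))
```

```text
0 L,R,top 323.5274829628955 492.75731996841904 280.3308517563034 keytip [407.7 276.8] [408.  291.1] bar end [408.9 339.3] [408.7 485.7] [408.2 304.2]
3 L,R,top 323.26369521691623 493.03476452206786 277.3481897049508 keytip [407.7 271.3] [408.1 288.1] bar end [409.  343.1] [408.7 484.2] [408.2 302.2]
4.7 L,R,top 323.1009165402843 493.2062171518197 275.7531585640985 keytip [407.8 268.3] [408.1 286.5] bar end [409.  345.4] [408.7 483.3] [408.2 301.3]
6 L,R,top 322.96997348740064 493.34424944426024 274.5818941282007 keytip [407.8 265.9] [408.1 285.4] bar end [409.  347.1] [408.7 482.5] [408.2 300.5]
```

```bash
cat >> h.py <<'E'
yw=np.radians(-1);ux=np.array([np.cos(yw),np.sin(yw),0]);uy=np.array([-ux[1],ux[0],0]);a=-.5*ux+np.array([0,0,.8660]);X=np.cross(uy,a);m=np.array([530.5,199,169.7]);W=np.array([X,uy,a])
def cart(T,pos):
    t=np.radians(4.7);d=T@[np.sin(t),0,np.cos(t)];return pos-1.1*T[:,0]+81.7*d,d
E
python3 - <<'E'
from h import *
from scipy.spatial.transform import Rotation as R
np.set_printoptions(precision=3,suppress=True)
s=state();T=rot(s);T2=T@R.from_euler("z",.17).as_matrix()
o,d=cart(T2,s["ee_pos"]);print("axis err in well frame",W@d,"key dir",W@T2[:,0],"origin",W@(o-m))
for h in(60,20,5,-5,-14): print(h,(T.T@(m+a*h-o)/10).round(2))
E
```

```text
axis err in well frame [ 0.003  0.031 -0.999] key dir [-0.904  0.421 -0.071] origin [ 89.523 -25.213 124.032]
60 [ 9.75 -0.01  5.69]
20 [10.05 -0.08  9.68]
5 [10.17 -0.1  11.17]
-5 [10.24 -0.12 12.17]
-14 [10.31 -0.13 13.07]
```

Call:
{"name": "step_arm", "arguments": {
  "plan": [
    [[9.75, 0, 5.7, 0.17, 0], [9.75, 0, 5.7, 0.17, 0], [9.75, 0, 5.7, 0.17, 0], [9.9, 0, 7.7, 0.17, 0], [10.05, -0.1, 9.7, 0.17, 0], [10.15, -0.1, 11.1, 0.17, 0], [10.15, -0.1, 11.1, 0.17, 0]]
  ]
}}

```text
time_s: 15.08
ee_pos: [486.1, 197.9, 245.2]
ee_rot: [164.0, 31.0, 149.7]
force: [-0.1, -0.5, -2.0]
gripper_width: 15.7
gripper_force: 40.0
```

Run:
```python
from h import *
import cv2
np.set_printoptions(precision=3,suppress=True)
s=state();T=rot(s);o,d=cart(T,s["ee_pos"]);print(W@(o-m),W@d,s["force"],s["torque"])
f=grab_frame("scene");t=grab_frame("top");w=grab_frame("wrist")
g=lambda f,x,y:cv2.resize(f[y:y+96,x:x+128],(400,300),interpolation=cv2.INTER_CUBIC)
cv2.imwrite("pics/c3.png",np.vstack([np.hstack([g(f,235,75),g(t,130,170)]),np.hstack([g(w,195,130),g(w,195,60)])]))
```

```text
[0.586 0.207 5.991] [ 0.003  0.032 -0.999] [-0.102 -0.477 -1.958] [ 0.013  0.613 -0.002]
```

View pics/c3.png

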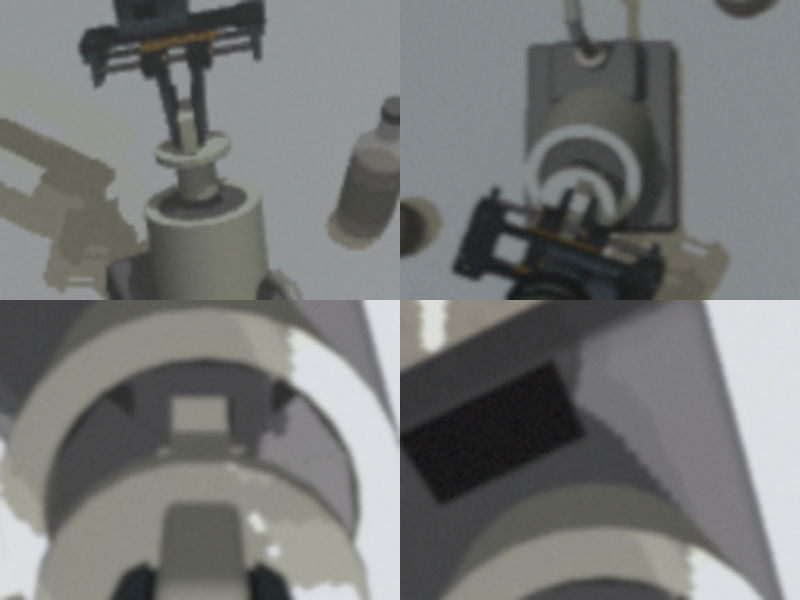

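Call:
{"name": "step_arm", "arguments": {
  "plan": [
    [[0.03, 0, 0.5, 0, 0], [0.05, -0.02, 0.8, 0, 0], [0.07, -0.03, 1.1, 0, 0], [0.09, -0.04, 1.4, 0, 0], [0.1, -0.05, 1.6, 0, 0]]
  ],
  "newtons": 30
}}

```text
time_s: 15.85
ee_pos: [493.2, 197.9, 231.2]
ee_rot: [164.0, 30.9, 149.7]
force: [0.9, 1.1, -1.9]
gripper_width: 15.9
gripper_force: 30.0
```

```bash
cat > r.py <<'E'
from h import *
np.set_printoptions(precision=3,suppress=True)
s=state();T=rot(s);o,d=cart(T,s["ee_pos"]);print("cart",W@(o-m),"axis",W@d,"F well",W@s["force"],"tau",W@s["torque"],"W->tool: -a",T.T@-a,"X",T.T@X,"uy",T.T@uy)
E
python3 r.py
```

```text
cart [-0.256  0.438 -9.723] axis [ 0.003  0.033 -0.999] F well [-0.231  1.109 -2.109] tau [0.031 0.478 0.021] W->tool: -a [ 0.071 -0.031  0.997] X [-0.905  0.419  0.078] uy [ 0.42   0.908 -0.002]
```

Call:
{"name": "step_arm", "arguments": {
  "plan": [
    [[0.01, 0, 0.2, 0, 0], [0.03, -0.01, 0.4, 0, 0], [0.04, -0.02, 0.6, 0, 0], [0.06, -0.03, 0.8, 0, 0], [0.07, -0.03, 1.0, 0, 0], [0.07, -0.03, 1.0, 0, 0]]
  ]
}}

```text
time_s: 16.6
ee_pos: [498.3, 197.8, 222.6]
ee_rot: [164.0, 30.9, 149.7]
force: [1.9, 0.6, -2.2]
gripper_width: 16.2
gripper_force: 30.0
```

```bash
python3 r.py
```

```text
cart [ -0.141   0.499 -19.705] axis [ 0.003  0.033 -0.999] F well [ 0.547  0.591 -2.875] tau [0.17  0.282 0.009] W->tool: -a [ 0.071 -0.031  0.997] X [-0.905  0.419  0.078] uy [ 0.42   0.908 -0.002]
```

Call:
{"name": "step_arm", "arguments": {
  "plan": [
    [[0.01, 0, 0.2, 0, 0], [0.03, -0.01, 0.4, 0, 0], [0.04, -0.02, 0.6, 0, 0], [0.04, -0.02, 0.6, 0, 0]]
  ]
}}

```text
time_s: 17.1
ee_pos: [501.3, 197.9, 217.4]
ee_rot: [164.0, 30.9, 149.7]
force: [2.5, 3.1, -2.1]
gripper_width: 15.9
gripper_force: 30.0
```

```bash
python3 r.py
```

```text
cart [ -0.13    0.644 -25.73 ] axis [ 0.003  0.033 -0.999] F well [ 1.041  3.14  -3.073] tau [ 0.422  0.181 -0.03 ] W->tool: -a [ 0.071 -0.031  0.997] X [-0.905  0.419  0.078] uy [ 0.42   0.908 -0.001]
```

Call:
{"name": "step_arm", "arguments": {
  "plan": [
    [[0.03, 0.02, 0.2, 0, 0], [0.05, 0.03, 0.4, 0, 0], [0.07, 0.03, 0.6, 0, 0], [0.08, 0.03, 0.8, 0, 0], [0.09, 0.03, 1.0, 0, 0], [0.09, 0.03, 1.0, 0, 0]]
  ]
}}

```text
time_s: 17.85
ee_pos: [506.4, 198.2, 208.6]
ee_rot: [164.0, 30.9, 149.7]
force: [2.3, 1.5, -1.3]
gripper_width: 15.8
gripper_force: 30.0
```

```bash
python3 r.py
```

```text
cart [ -0.203   1.02  -35.851] axis [ 0.003  0.033 -0.999] F well [ 1.317  1.491 -2.287] tau [ 0.362 -0.009  0.011] W->tool: -a [ 0.071 -0.031  0.997] X [-0.905  0.418  0.078] uy [ 0.42   0.908 -0.002]
```

Call:
{"name": "step_arm", "arguments": {
  "plan": [
    [[0.02, 0, 0.3, 0, 0], [0.04, 0.01, 0.5, 0, 0], [0.06, 0.01, 0.7, 0, 0], [0.06, 0.01, 0.8, 0, 0], [0.07, 0.01, 0.9, 0, 0], [0.08, 0.01, 1.0, 0, 0], [0.08, 0.01, 1.05, 0, 0], [0.08, 0.01, 1.1, 0, 0]]
  ],
  "newtons": 18
}}

```text
time_s: 18.85
ee_pos: [511.3, 198.7, 200.7]
ee_rot: [163.9, 31.0, 149.6]
force: [-12.6, 3.5, 14.0]
gripper_width: 15.9
gripper_force: 18.1
```

```bash
python3 r.py
```

```text
cart [  0.202   1.628 -45.156] axis [ 0.004  0.033 -0.999] F well [-3.97   3.27  18.439] tau [ 0.074  0.936 -0.013] W->tool: -a [ 0.072 -0.032  0.997] X [-0.904  0.42   0.079] uy [ 0.421  0.907 -0.001]
```

Call:
{"name": "step_arm", "arguments": {
  "plan": [
    [[0, 0, -0.1, 0, 0.4], [0, 0, -0.1, 0, 0.4], [0, 0, -0.1, 0, 0.4], [0, 0, -0.1, 0, 0.4], [0, 0, -2, 0, 0.4], [0, 0, -5, 0, 0.4], [0, 0, -9, 0, 0.4], [-8, 0, -10, 0, 0.4], [-8, 0, -10, 0, 0.4], [-8, 0, -10, 0, 0.4]]
  ]
}}

```text
time_s: 20.1
ee_pos: [515.3, 164.4, 323.6]
ee_rot: [164.0, 31.0, 149.5]
force: [-0.3, 0.3, -0.1]
gripper_width: 36.3
gripper_force: 0.0
```

Run:
```python
from h import *
import cv2
np.set_printoptions(precision=3,suppress=True)
s=state();print(s["force"],s["gripper_width"])
f=grab_frame("scene");w=grab_frame("wrist")
cv2.imwrite("pics/c4.png",np.hstack([cv2.resize(f[85:181,250:346],(400,400),interpolation=cv2.INTER_CUBIC),cv2.resize(w[0:300,106:406],(400,400),interpolation=cv2.INTER_CUBIC)]))
```

```text
[-0.289  0.319 -0.132] 36.30874942852159
```

View pics/c4.png

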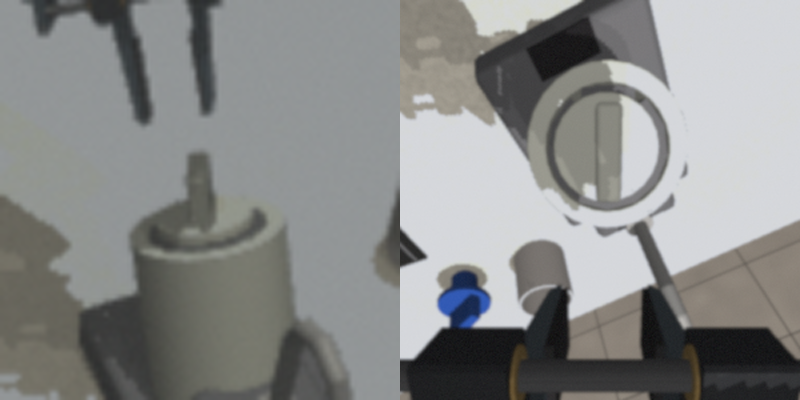

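Seated and concentric with the collar. As a confirmation, I'll press lightly on the bar's top with closed fingers.

Run:
```python
from h import *
s=state();T=rot(s)
for g in(40,4,0,-2): print(g,shift(m+50*a+g*a-22*T[:,2],s))
```

```text
40 [7.39 0.4  2.26]
4 [7.64 0.3  5.85]
0 [7.67 0.29 6.25]
-2 [7.69 0.28 6.45]
```

Call:
{"name": "step_arm", "arguments": {
  "plan": [
    [[7.4, 0.4, 2.2, 0, 0], [7.4, 0.4, 2.2, 0, 0], [7.4, 0.4, 2.2, 0, 0], [7.4, 0.4, 2.2, 0, 0], [7.5, 0.4, 4, 0, 0], [7.6, 0.3, 5.5, 0, 0], [7.65, 0.3, 5.9, 0, 0], [7.65, 0.3, 6.05, 0, 0], [7.65, 0.3, 6.15, 0, 0], [7.65, 0.3, 6.2, 0, 0]]
  ]
}}

```text
time_s: 21.45
ee_pos: [494.1, 200.2, 233.5]
ee_rot: [164.0, 31.0, 149.7]
force: [1.1, -0.3, 0.3]
gripper_width: 0.2
gripper_force: 0.0
```

Call:
{"name": "step_arm", "arguments": {
  "plan": [
    [[0, 0, 0.05, 0, 0], [0, 0, 0.1, 0, 0], [0, 0, 0.15, 0, 0]]
  ]
}}

```text
time_s: 21.82
ee_pos: [494.6, 200.2, 232.8]
ee_rot: [164.0, 30.9, 149.6]
force: [-9.1, 0.8, 10.2]
gripper_width: 0.6
gripper_force: 7.2
```

Run:
```python
from h import *
s=state();T=rot(s);print(W@(s["ee_pos"]+22*T[:,2]-m),W@s["force"])
```

```text
[ 2.15305593  0.51188127 50.70103464] [-2.78207216  0.59222942 13.32654047]
```

Call:
{"name": "step_arm", "arguments": {
  "plan": [
    [[0, 0, -2, 0, 0], [0, 0, -6, 0, 0], [0, 0, -10, 0, 0], [0, 0, -10, 0, 0], [0, 0, -10, 0, 0]]
  ]
}}

```text
time_s: 22.45
ee_pos: [438.1, 201.1, 313.5]
ee_rot: [164.1, 30.9, 149.7]
force: [-0.4, 0.4, -0.3]
gripper_width: 0.1
gripper_force: 0.0
```

```bash
python3 -c "
from workcell import *
print(state()['force']);print(job_done())"
```

```text
[-0.44906227  0.3624783  -0.29270618]
the job is handed in; nothing more can be done
None
```

The cartridge is home in the leaning canister, flange on the collar by my measurements (no verdict shown at hand-in), let go of after 13–18 N seating pushes; the key was lined up by camera, so no searching turn was needed, and the job was handed in at about 22.5 s with the mug, soap and tin untouched.

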